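# Load a radio module under the spring flap of a test jig

### The job

Press down the yellow bar of the blue test jig with one fingertip to hold its spring-closed grey flap open and, while holding it, push the radio module that lies in the jig's channel under the flap with the other fingertip until it is fully home against the end stop. Then let go, so that the flap springs fully shut over the module's silver can. Only push: do not pinch or lift the module, and leave everything else on the bench where it is.

Things in the scene. Friction and masses are not known exactly. Their poses are not given: they have to be found in the camera images.
- test_jig: Fixed jig: blue base plate, x -85..115, y -45..55 mm, 6 thick, with a channel on top. Origin: on the table, on the channel's centre line. x: push direction, along the channel to the end stop, roughly away from the robot; y: left, to hinge and yellow bar. Channel floor z = 6 mm. Guide rails: x -85..100 mm, inner faces at y = -24.5 and 24.5 mm, 6 wide, tops at z = 12 mm.
- end_stop (a point): Foot of the end stop's face, on the channel's centre line and floor (jig x = 100 mm). The stop is an aluminium block across the channel, top at z = 23 mm. Fully home, the module's front edge touches it: module origin at jig x = 60 mm.
- hinge (a point): Point on the flap's hinge line, which runs along the jig's x at jig y = 42, z = 24 mm. Hinge blocks at jig x 41..51 and 106..115 mm, y 36..48 mm, tops at z = 28 mm.
- flap_lip (a point): Middle of the lower front edge of the grey flap's lip (moves with the flap). The flap is a hood over jig x 55..110, y -38..36 mm, top at z = 28 mm when shut. Shut, its lip (jig x 55.5..58.5 mm) hangs to z = 14 mm: it blocks the module's can but clears its bare board.
- flap (a joint): Flap's opening angle, rad: 0 shut (sprung), 0.75 at its stop. Pressing the yellow bar down opens it, with about 3 N at first, 5 N when well open. From 0.4 on the can passes under the lip; 0.6 works well, the hood's free right edge then about 75 mm above the table (85 mm at 0.75). It springs shut when released, unless the can is beneath the lip.
- bar_top (a point): Middle of the top of the yellow bar, part of the flap: strip 235 (jig x -122..113 mm) x 24 x 4 mm alongside the channel, bare table below; a fingertip can slide along it. Jig y about 79 mm. Flap shut: slopes, outer left edge up (top z = 45 mm), middle z = 38 mm. At 0.6 rad it is level. Middle's z: 19 mm at 0.5 rad, 15 at 0.6, 9 at 0.75.
- radio_module: Module to push, about 0.14 kg: green board 80 (x) x 42 x 4 mm flat in the channel before the flap. Origin: centre of its underside; x forward, to the end stop. Silver can x 2..38 mm, 34 wide, top 15 mm above the underside; bare board x -22..2; black block x -40..-22, 30 wide, top 30 mm. Push the block's flat rear face (x = -40 mm): it stays before the flap even when home.
- spare_module: Bystander: a second such module with a red can and a white block, on the table right of the jig. Leave alone.
- adapter: Bystander: small yellow and steel connector adapter, 40 x 30 x 14 mm, on the table right of the jig. Leave alone.
- mug: Bystander: blue mug, radius 40, height 90 mm; origin at its foot.
- screwdriver: Bystander: screwdriver lying on the table, about 0.2 m long.
- tape_reel: Bystander: white reel, radius 40, height 20 mm, lying flat.
- cleaner: Bystander: blue bottle, radius 25, height 110 mm; origin at its foot.
- mouse: Bystander: white computer mouse, 95 x 60 x 34 mm.
Things that resemble listed ones, but are neither listed nor needed, are in the scene too. Leave any purple look-alike of the radio_module alone.

How it is judged:
By the outcome, as a careful person would: the job done as asked, in the order asked, and still so for the second after the job is handed in, with the robot touching nothing.
It also fails if it takes over 35 s, if anything falls off the work surface, if the arm or the gripper's body presses on something with over 40 N, if the wrist force passes 120 N, or if a joint passes its speed limit or range.

### The arm

A 6-joint arm with a two-finger parallel gripper is mounted at the origin on the work surface. World frame = base frame: x ahead of the robot, y to its left, z up, the work surface at z = 0. Lengths are in m, angles in degrees, forces in N, time in s.
With the tool pointing down it reaches from about 0.375 to 0.9 m from the base axis. Payload 3.1 kg.
Tool frame: the origin (TCP) lies at the very end of the fingers, on their centre line; the grasp point (between the pads) lies 19 mm behind it (bot.hold_point_z is the z of the grasp point in the tool frame, in m); z points along the fingers, y is the direction in which the jaws open and shut (so a half turn about z gives the same grasp; the last joint's range is limited). The gripper opens to 87 mm and grips with 3 to 60 N. Pads are 19 mm wide; open, the fingers measure 117 mm over their backs; the gripper's body (75 mm by 190 mm) begins 51 mm behind the grasp point.
Start: joints at [-78.81, 30.224, 82.088, -0, 67.689, -10.227], TCP at [0.228, -0.582, 0.223] pointing down, gripper open.
Joint ranges: [-176.69, 176.69], [-43.24, 126.21], [12.49, 139.97], [-82, 262], [0, 151.66], [-163.58, 163.58]. Speed limits (degrees/s): [159.86, 159.86, 180, 180, 180, 180].

### API

Orientations are given as a 3x3 rotation matrix whose columns are the frame's x, y, z axes.
In Python, from rig import bot gives the robot as it stands.
- The arm moves only by the tool servo_tool, never from a script. Its argument "increments" is a list of rows, each a list of 3 entries, a list of its own where there are three numbers: the closure, from 0 (fully open) to 1 (shut), then the shift along the tool's x, y, z in mm, then the turn about the tool's z in degrees. In form: [[claw, [x, y, z], turn], ...]. A call has 1 to 5 rows; each row shifts and turns the commanded pose from where the row before left it, along the tool's axes as they then stand; what a row does not reach is not made up. A row lasts 1/8 s, in which the tool goes at most 62.5 mm and 10.7 degrees, less where a joint would pass 70% of its speed; a pose out of reach is approached as far as the arm can. A call with a gripper value outside its range is refused whole. The fingers move at their own pace and stop on an object; the grip force is fixed at half the most. Time passes only in rows, so rows that do not move let the fingers close. It gives the time, the measured TCP pose, the force and the opening at its end, in the units of the state.
- bot.read_state(): the state, without advancing time (a new reading comes with each control period).
- bot.capture(name): name is "scene" or "top" or "wrist"; returns (picture, depth): 480x640x3 uint8, blue, green, red; 480x640 float32, m along the optical axis (not along the pixel's ray), 0 where there is no reading.
- bot.camera_info(name): a dict with "K" (3x3 intrinsics, pixels), "R" (3x3) and "t" (3): a world point X has camera coordinates R X + t; the wrist camera has in their place "mount" (4x4, takes a point from camera to tool coordinates, whose origin is the TCP and whose axes are the flange's). Camera axes: x right, y down, z forward; pixel columns grow to the right and rows downward; lengths in m; the calibration is good to about 2 mm. The wrist camera is an equidistant fisheye: a pixel r from the principal point sees the ray r / f radians off the axis. A picture is of the moment at which its call begins: read the wrist's pose just before it. camera_info takes no time and is no camera call.
- bot.hand_in(): hands the job in, once; it reports no verdict.
Trained networks look in the newest picture that a camera, given by its name, has taken for a name from the list of things; names that differ only in an ending like _2 or _b are one class to them, and where a whole thing is asked for, a point or a joint stands for the part that bears it (a point fixed in the world has none). Each returns a list of dicts, best first, with "p" (0 to 1); they miss things now and then, are a little off and sometimes report something else, mostly with a low value. They report only what shows in the picture. A call takes as long as a camera call. They do not tell look-alikes from the thing itself.
- bot.find_in(camera, thing): "bbox" ([left, top, right, bottom] in pixels, round what is visible of it).
- bot.trace(camera, thing): "region" (480x640 bool, what is visible of it) and "bbox" ([left, top, right, bottom] in pixels, round what is visible of it).
The state is a dict: "time_s": time; "joint_positions": joint angles; "qvel": joint speeds; "tau": joint torques, N m; "position": TCP position; "tcp_rot": TCP orientation; "force": force on the tool from outside, world axes, zero at the start; "moment": the same for the moment, N m; "opening": opening from 0.0 (shut) to 1.0 (fully open).
Only numpy, scipy, OpenCV 4.12 (cv2) and the standard library are available. Lean on these libraries where they do the work, as an engineer would, in place of code of your own. Each camera call takes 0.05 s, during which the arm holds its last target.

## Working session

There is one attempt and no reset: what is moved stays moved. The work goes in short steps, Python scripts to look and compute and a tool call to move; the robot and the scene stay as the last step left them, time stands still between calls to the robot, and variables do not carry over. Pictures are saved under pics/ and viewed, and the job is handed in when it is done.

Besides the shell and the picture viewer there is one more tool, called as a command line: name --argument value ..., lists and objects as JSON in quotes. servo_tool: Moves the arm, as the interface text tells. Its arguments: {"type":"object","properties":{"increments":{"type":"array","items":{"type":"array"}}},"required":["increments"]}

```bash
ls; mkdir -p pics; python3 - <<'E'
from rig import bot
import cv2
for n in ("scene","top"):
    im,d=bot.capture(n); cv2.imwrite(f"pics/{n}0.png",im)
    import numpy as np; np.save(f"pics/{n}0d.npy",d)
    for t in ("test_jig","radio_module","bar_top","flap_lip"):
        print(n,t,[(r["p"],r["bbox"]) for r in bot.find_in(n,t)][:4])
s=bot.read_state();print(s["time_s"],s["position"],s["tcp_rot"],s["force"])
E
```

```text
pics
scene test_jig [(0.88, [273.7, 242.3, 395.2, 301.8])]
scene radio_module [(0.85, [416.9, 252.1, 454.4, 277.5]), (0.78, [383.2, 211.8, 420.8, 235.6]), (0.63, [326.3, 246.4, 354.1, 270.4])]
scene bar_top [(0.84, [275.8, 250.4, 397.4, 304.0])]
scene flap_lip [(0.69, [277.3, 246.3, 395.8, 302.2])]
top test_jig []
top radio_module [(0.81, [290.3, 208.0, 312.0, 239.4]), (0.8, [295.2, 275.7, 315.6, 304.2]), (0.56, [243.1, 275.7, 276.3, 309.7])]
top bar_top [(0.84, [257.4, 170.5, 328.6, 249.5])]
top flap_lip [(0.64, [254.3, 165.8, 326.7, 252.2])]
0.5 [ 0.22823132 -0.58178027  0.22252009] [[ 9.30945337e-01  3.65158567e-01 -1.63900789e-05]
 [ 3.65158568e-01 -9.30945334e-01  7.31428343e-05]
 [ 1.14504651e-05 -7.40769582e-05 -9.99999997e-01]] [ 0.26345398 -0.09154264  0.07718256]
```

View pics/scene0.png

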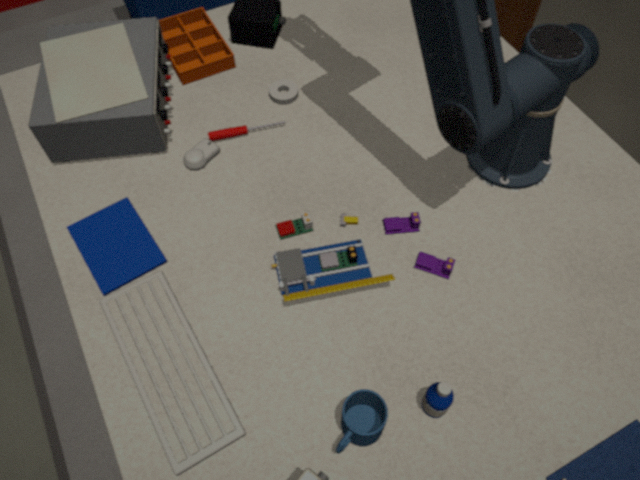

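View pics/top0.png

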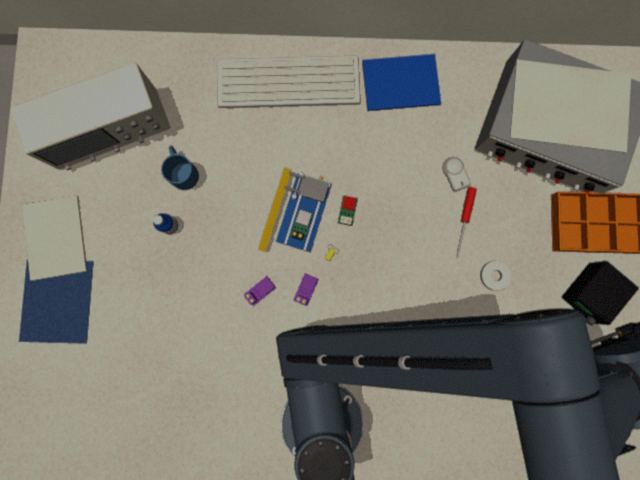

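```bash
python3 - <<'E'
import cv2
im=cv2.imread("pics/top0.png")[150:320,220:350]
cv2.imwrite("pics/topc.png",cv2.resize(im,None,fx=4,fy=3.5,interpolation=cv2.INTER_CUBIC))
im=cv2.imread("pics/scene0.png")[200:320,260:460]
cv2.imwrite("pics/scenec.png",cv2.resize(im,None,fx=4,fy=4,interpolation=cv2.INTER_CUBIC))
from rig import bot
for n in("top","scene","wrist"): print(bot.camera_info(n))
E
```

```text
{'K': array([[516.55026539,   0.        , 321.5039102 ],
       [  0.        , 516.55026539, 230.64804843],
       [  0.        ,   0.        ,   1.        ]]), 'R': array([[ 0.02594529, -0.99958926,  0.01217142],
       [-0.99202106, -0.02724768, -0.12309256],
       [ 0.12337364, -0.00888063, -0.99232055]]), 't': array([0.00206047, 0.50559068, 1.35449164])}
{'K': array([[551.53280497,   0.        , 322.0158565 ],
       [  0.        , 551.53280497, 240.47058992],
       [  0.        ,   0.        ,   1.        ]]), 'R': array([[-0.8836153 ,  0.46820912,  0.00205433],
       [ 0.39487607,  0.7475627 , -0.53406263],
       [-0.25158874, -0.47109471, -0.84544242]]), 't': array([ 0.46110851, -0.2112958 ,  1.3823484 ])}
{'K': array([[371.64829954,   0.        , 320.50110373],
       [  0.        , 371.64829954, 238.29171163],
       [  0.        ,   0.        ,   1.        ]]), 'mount': array([[-7.38311067e-04, -9.69282366e-01, -2.45949485e-01,
         6.54212405e-02],
       [ 9.99999710e-01, -7.61254051e-04, -1.79193404e-06,
         1.35171542e-04],
       [-1.85493152e-04, -2.45949415e-01,  9.69282647e-01,
        -1.61652985e-01],
       [ 0.00000000e+00,  0.00000000e+00,  0.00000000e+00,
         1.00000000e+00]])}
```

View pics/topc.png

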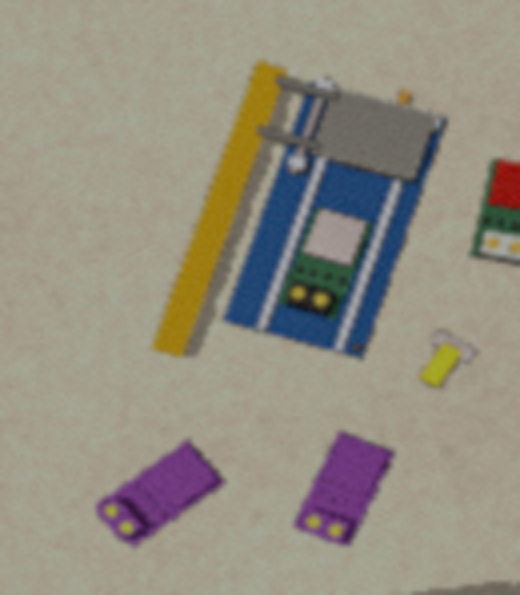

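View pics/scenec.png

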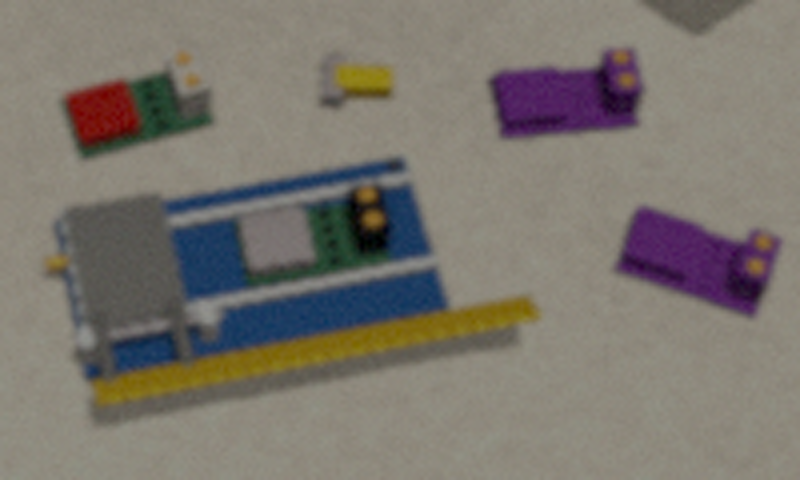

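The test jig is at about (295,212) in the top view. Candidates for the module:
- Green board, silver can, black block in the channel, top (302,226) / scene (340,258). This one fits the description.
- Red-can spare at top (348,210).
- Purple look-alikes at top (260,291) and (306,290).

Next I fit the jig pose.

```bash
cat > h.py <<'E'
import numpy as np
from rig import bot
from scipy.optimize import least_squares
def proj(n,P,ci={}):
    c=ci.get(n) or ci.setdefault(n,bot.camera_info(n))
    q=np.atleast_2d(P)@c["R"].T+c["t"]
    return q[:,:2]/q[:,2:]*c["K"][0,0]+c["K"][:2,2]
def Rz(a): return np.array([[np.cos(a),-np.sin(a),0],[np.sin(a),np.cos(a),0],[0,0,1]])
def jw(p,P): return np.atleast_2d(P)@Rz(p[2]).T+[p[0],p[1],0]
E
python3 - <<'E'
from h import *
a=lambda L:np.array([(220+u/4-.4,150+v/3.5-.4) for u,v in L])
b=lambda L:np.array([(260+u/4-.4,200+v/4-.4) for u,v in L])
top=a([(225,320),(362,357),(447,117),(152,350),(258,62)]); tj=[(-85,55,6),(-85,-45,6),(115,-45,6),(-122,89,45),(113,89,45)]
sc=b([(446,305),(407,160),(540,318),(95,402)]); sj=[(-85,55,6),(-85,-45,6),(-122,89,45),(113,89,45)]
def f(p): return np.r_[(proj("top",jw(p,np.array(tj)/1e3))-top).ravel(),(proj("scene",jw(p,np.array(sj)/1e3))-sc).ravel()]
r=least_squares(f,[.55,.05,-.2],loss="soft_l1");print(r.x,np.degrees(r.x[2]),r.fun.round(1) if hasattr(r,'fun') else 0)
p=r.x
# module corners block rear top: top cam px, scene
for x in(-60,-50,-40,-30,-20):
    print(x,proj("top",jw(p,np.array([(x-40,0,36),(x+38,0,21)])/1e3)).round(1).tolist())
s=bot.read_state();print(np.degrees(np.arctan2(s["tcp_rot"][1,0],s["tcp_rot"][0,0])))
j=s["tcp_rot"].T@(jw(p,np.array([[-.1,.04,.2]]))[0]-s["position"]);print("delta tool mm",j*1e3, jw(p,np.array([[-.1,.04,.2]])))
E
```

```text
[ 0.54239222  0.06515807 -0.27143162] -15.551886104570949 [-0.8  0.5  0.1  0.7  0.2  0.3 -0.2 -0.   0.1 -0.8  0.5  1.  -1.3 -0.9
 -0.  -0.5 -0.3  0.3]
-60 [[292.2, 251.8], [301.1, 224.7]]
-50 [[293.3, 248.2], [302.2, 221.2]]
-40 [[294.5, 244.6], [303.3, 217.8]]
-30 [[295.6, 241.0], [304.4, 214.3]]
-20 [[296.7, 237.5], [305.5, 210.8]]
21.417341551729756
delta tool mm [ 472.8610218  -579.64095666   22.56843883] [[0.45677785 0.13050468 0.2       ]]
```

servo_tool --increments '[[0,[31.5,-38.6,0],0],[0,[31.5,-38.6,0],0],[0,[31.5,-38.6,0],0],[0,[31.5,-38.6,0],0],[0,[31.5,-38.6,0],0]]'

```text
time_s: 1.12
position: [0.3048, -0.3433, 0.2228]
tcp_rot: [[0.931, 0.365, 0.001], [0.365, -0.931, -0.001], [0.0, 0.001, -1.0]]
force: [0.3, -0.3, 0.5]
opening: 1.0
```

servo_tool --increments '[[0,[31.5,-38.6,0],0],[0,[31.5,-38.6,0],0],[0,[31.5,-38.6,0],0],[0,[31.5,-38.6,0],0],[0,[31.5,-38.6,0],0]]'

```text
time_s: 1.75
position: [0.3811, -0.1061, 0.223]
tcp_rot: [[0.931, 0.365, 0.001], [0.365, -0.931, -0.001], [0.001, 0.001, -1.0]]
force: [1.0, -0.4, -0.0]
opening: 1.0
```

servo_tool --increments '[[0,[31.5,-38.6,0],0],[0,[31.5,-38.6,0],0],[0,[31.5,-38.6,0],0],[0,[31.5,-38.6,0],0],[0,[31.5,-38.6,0],0]]'

```text
time_s: 2.38
position: [0.4573, 0.1315, 0.2229]
tcp_rot: [[0.931, 0.365, 0.001], [0.365, -0.931, -0.0], [0.001, 0.001, -1.0]]
force: [0.4, -0.2, 0.2]
opening: 1.0
```

servo_tool --increments '[[0.2,[0,0,0],9.2],[0.28,[0,0,0],9.2],[0.28,[0,0,0],9.2],[0.28,[0,0,0],9.4],[0.28,[0,0,0],0]]'

```text
time_s: 3.0
position: [0.4568, 0.1298, 0.2227]
tcp_rot: [[0.964, -0.267, 0.0], [-0.267, -0.964, 0.0], [0.0, -0.0, -1.0]]
force: [0.4, 0.6, -0.8]
opening: 0.725
```

```bash
python3 - <<'E'
from h import *; import cv2
s=bot.read_state(); im,d=bot.capture("wrist"); cv2.imwrite("pics/w1.png",im)
im2,d2=bot.capture("top"); cv2.imwrite("pics/t1.png",im2); np.save("pics/w1d.npy",d)
print(s["position"],s["opening"],s["time_s"])
for t in("radio_module","test_jig","bar_top"): print(t,[(r["p"],r["bbox"]) for r in bot.find_in("wrist",t)][:3])
np.savez("pics/w1s.npz",p=s["position"],R=s["tcp_rot"])
E
```

```text
[0.45679406 0.12979037 0.22272268] 0.7250357953838525 3.0
radio_module [(0.98, [400.0, 247.4, 436.5, 291.2]), (0.69, [339.4, 97.6, 383.6, 176.0]), (0.62, [273.2, 283.0, 330.9, 360.1])]
test_jig [(0.77, [265.1, 0.7, 404.1, 242.1]), (0.65, [438.5, 32.0, 483.0, 105.9])]
bar_top [(0.58, [265.8, 3.2, 402.1, 241.0])]
```

View pics/w1.png

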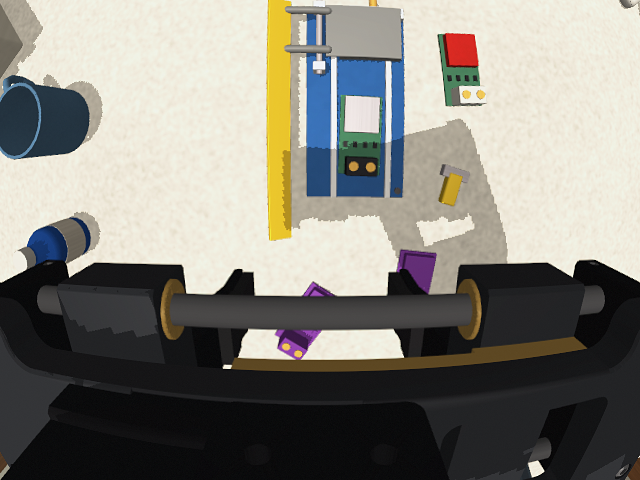

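The wrist view shows the jig with its base's near corners at (307,196) and (402,196) and the bar's near end at (270–290,239). The silver-can module's block is at (361,166). The purple look-alikes are at (305,318) and (417,270), outside the jig. I'll refine the pose from this picture.

```bash
cat >> h.py <<'E'
def fe(P,s,ci=[]):
    if not ci: ci.append(bot.camera_info("wrist"))
    c=ci[0]; T=(np.atleast_2d(P)-s["p"])@s["R"]
    M=c["mount"]; q=(T-M[:3,3])@M[:3,:3]
    th=np.arctan2(np.hypot(q[:,0],q[:,1]),q[:,2]); ph=np.arctan2(q[:,1],q[:,0])
    f=c["K"][0,0]; return np.c_[c["K"][0,2]+f*th*np.cos(ph),c["K"][1,2]+f*th*np.sin(ph)]
E
python3 - <<'E'
from h import *; import cv2
s=np.load("pics/w1s.npz"); im=cv2.imread("pics/w1.png")
w=np.array([(307,196.5),(402.5,196.5),(270,240.5),(291,237.5),(331,196),(391,196)]);
wj=np.array([(-85,55,6),(-85,-45,6),(-122,89,45),(-122,69,31.4),(-85,30,12),(-85,-30.5,12)])/1e3
f=lambda p:(fe(jw(p,wj),s)-w).ravel()
r=least_squares(f,[.542,.065,-.27]);print(r.x,np.degrees(r.x[2]),r.fun.round(1))
p=r.x
def mod(m): return jw(p,np.array([(m-40,15,36),(m-40,-15,36),(m+38,17,21),(m+38,-17,21),(m+2,17,21),(m-40,21,10),(m+40,21,10)])/1e3)
for m in(-30,-25,-20,-15): print(m,fe(mod(m),s).round(0).tolist())
for q,col in((fe(jw(p,wj),s),(0,0,255)),(fe(mod(-20),s),(0,255,0))):
    for x,y in q: cv2.circle(im,(int(x*1),int(y)),1,col,-1)
cv2.imwrite("pics/w1c.png",cv2.resize(im[0:250,250:450],None,fx=4,fy=2.4*1,interpolation=cv2.INTER_CUBIC) if 0 else cv2.resize(im[60:250,250:450],None,fx=3,fy=3,interpolation=cv2.INTER_CUBIC))
E
```

```text
[ 0.5421976   0.06340156 -0.26441267] -15.149730254886297 [-0.4 -0.5  0.3 -0.5 -0.1  0.1  0.9 -0.5  0.1  0.6 -0.8  0.7]
-30 [[348.0, 184.0], [379.0, 184.0], [344.0, 103.0], [379.0, 104.0], [345.0, 140.0], [340.0, 182.0], [340.0, 103.0]]
-25 [[348.0, 179.0], [379.0, 179.0], [344.0, 98.0], [379.0, 99.0], [345.0, 135.0], [340.0, 177.0], [340.0, 98.0]]
-20 [[348.0, 174.0], [379.0, 174.0], [344.0, 93.0], [379.0, 94.0], [345.0, 130.0], [340.0, 172.0], [340.0, 93.0]]
-15 [[348.0, 168.0], [379.0, 169.0], [344.0, 88.0], [379.0, 89.0], [345.0, 125.0], [340.0, 167.0], [340.0, 88.0]]
```

View pics/w1c.png

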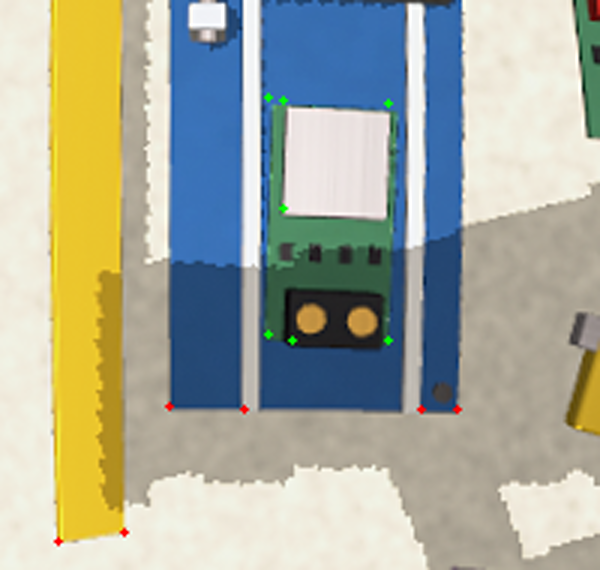

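```bash
cat > d.py <<'E'
from h import *; import sys
p=[.5422,.0640,np.radians(-15.3)]
def rep(x,y,z):
    s=bot.read_state(); t=jw(p,[[x/1e3,y/1e3,z/1e3]])[0]
    print("t",s["time_s"],"jig now",((s["position"]-[p[0],p[1],0])@Rz(p[2])*1e3).round(1),"tool delta",(s["tcp_rot"].T@(t-s["position"])*1e3).round(1),"yaw",np.degrees(np.arctan2(s["tcp_rot"][1,0],s["tcp_rot"][0,0])).round(2),"F jig",(Rz(p[2]).T@s["force"]).round(1),s["opening"])
rep(*map(float,sys.argv[1:4]))
E
python3 d.py -82 40 60
```

```text
t 3.25 jig now [-99.8  40.8 222.6] tool delta [ 17.8   0.7 162.6] yaw -15.51 F jig [-0.4 -0.4  0.6] 0.7200791488596763
```

servo_tool --increments '[[0.28,[6,0.7,40],0],[0.28,[6,0,40],0],[0.28,[5.8,0,40],0],[0.28,[0,0,42.6],0],[0.28,[0,0,0],0]]'

```text
time_s: 3.88
position: [0.4713, 0.1241, 0.0575]
tcp_rot: [[0.963, -0.268, -0.007], [-0.268, -0.963, -0.0], [-0.007, 0.002, -1.0]]
force: [-0.2, -1.0, -0.2]
opening: 0.719
```

```bash
python3 d.py -82 40 15; python3 - <<'E'
from h import *; import cv2
im,d=bot.capture("wrist"); cv2.imwrite("pics/w2.png",im)
E
```

```text
t 3.875 jig now [-84.2  39.3  57.5] tool delta [ 2.5 -0.8 42.5] yaw -15.56 F jig [ 0.1 -1.  -0.2] 0.7186495591218603
```

View pics/w2.png

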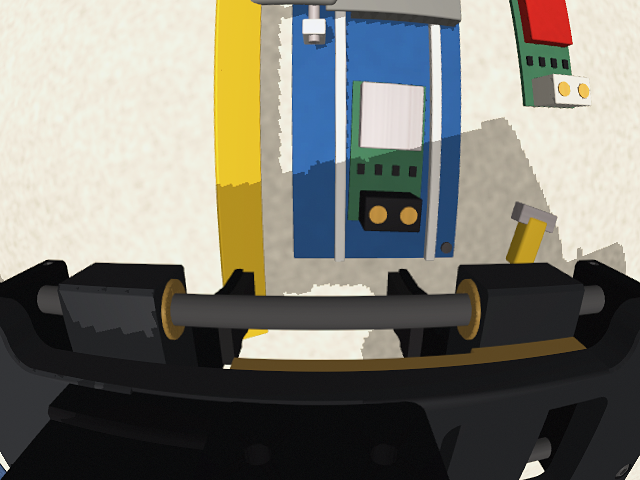

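```bash
python3 - <<'E'
from h import *; import cv2
st=bot.read_state(); s=dict(p=st["position"],R=st["tcp_rot"])
for y in(-46,-39,-31,31,39,46):
    T=np.array([[9.5,y,0],[9.5,y,-40]])/1e3
    print(y,fe(s["p"]+T@s["R"].T,s).round(0).tolist())
im=cv2.imread("pics/w2.png")[180:380,180:480]; cv2.imwrite("pics/w2c.png",cv2.resize(im,None,fx=2.6,fy=2.6))
E
```

```text
-46 [[221.0, 270.0], [195.0, 304.0]]
-39 [[235.0, 270.0], [212.0, 305.0]]
-31 [[252.0, 270.0], [233.0, 306.0]]
31 [[385.0, 270.0], [403.0, 306.0]]
39 [[402.0, 270.0], [424.0, 305.0]]
46 [[416.0, 270.0], [442.0, 304.0]]
```

View pics/w2c.png

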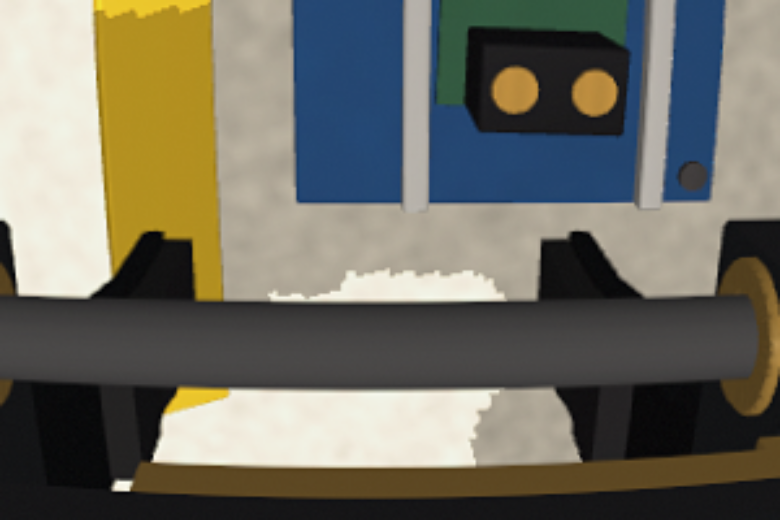

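servo_tool --increments '[[0.18,[0,-1.5,0],0],[0.18,[0,0,0],0],[0.18,[0,0,8],0],[0.18,[0,0,8],0],[0.18,[0,0,6],0]]'

```text
time_s: 4.55
position: [0.4741, 0.1258, 0.0376]
tcp_rot: [[0.963, -0.269, 0.0], [-0.269, -0.963, 0.0], [-0.0, -0.0, -1.0]]
force: [0.2, -0.5, 2.6]
opening: 0.823
```

servo_tool --increments '[[0.18,[0,0,6],0],[0.18,[0,0,6],0],[0.18,[0,0,5],0],[0.18,[0,0,3],0],[0.18,[0,0,0],0]]'

```text
time_s: 5.18
position: [0.4742, 0.1256, 0.0178]
tcp_rot: [[0.963, -0.269, 0.0], [-0.269, -0.963, -0.0], [0.0, 0.0, -1.0]]
force: [-0.7, -0.3, 3.2]
opening: 0.821
```

```bash
python3 d.py -82 41 15; python3 - <<'E'
from h import *; import cv2
im,d=bot.capture("wrist"); im2,_=bot.capture("scene")
cv2.imwrite("pics/w3.png",im); cv2.imwrite("pics/s3.png",cv2.resize(im2[190:320,240:440],None,fx=4,fy=4,interpolation=cv2.INTER_CUBIC))
E
```

```text
t 5.175 jig now [-81.8  41.5  17.8] tool delta [-0.2  0.5  2.8] yaw -15.59 F jig [-0.6 -0.5  3.2] 0.8209217750850307
```

View pics/w3.png

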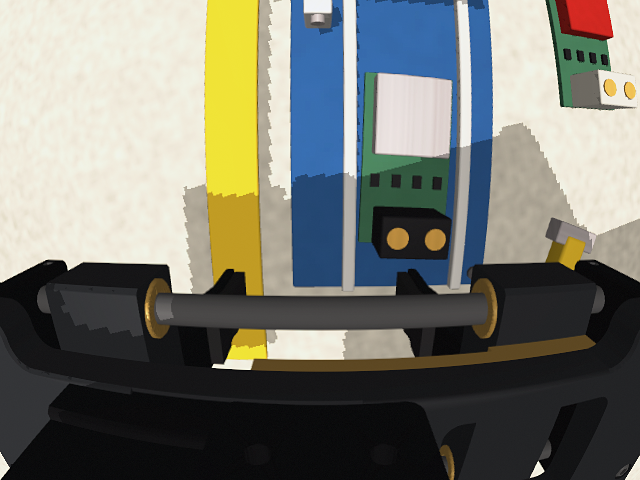

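View pics/s3.png

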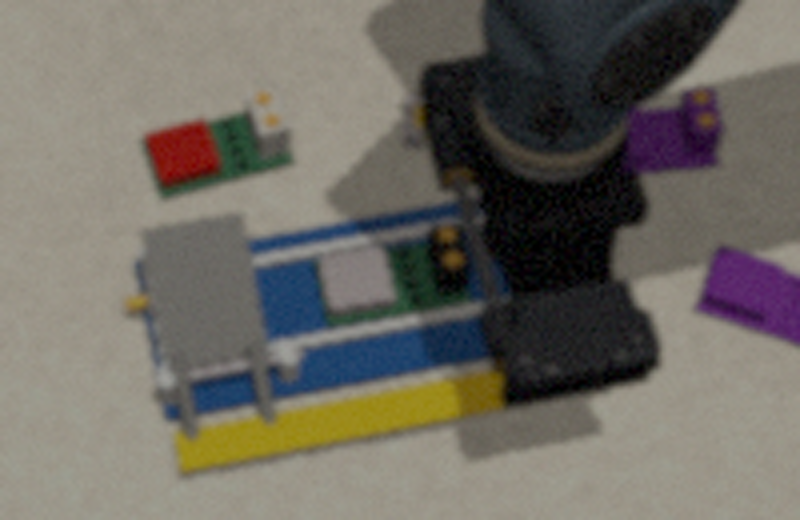

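servo_tool --increments '[[0.18,[0,0,2.5],0],[0.18,[4,0,0],0],[0.18,[4,0,0],0],[0.18,[4,0,0],0],[0.18,[6,0,0],0]]'

```text
time_s: 5.9
position: [0.4907, 0.121, 0.0153]
tcp_rot: [[0.963, -0.268, -0.002], [-0.268, -0.963, 0.0], [-0.002, 0.0, -1.0]]
force: [-3.2, 0.6, 4.9]
opening: 0.818
```

servo_tool --increments '[[0.18,[6,0,0],0],[0.18,[6,0,0],0],[0.18,[6,0,0],0],[0.18,[6,0,0],0],[0.18,[0,0,0],0]]'

```text
time_s: 6.52
position: [0.5162, 0.1141, 0.0157]
tcp_rot: [[0.963, -0.269, 0.003], [-0.269, -0.963, -0.0], [0.003, -0.001, -1.0]]
force: [-1.9, -0.4, 4.6]
opening: 0.814
```

```bash
python3 d.py 10 41 15; python3 - <<'E'
from h import *; import cv2
im,d=bot.capture("wrist"); im2,_=bot.capture("scene")
cv2.imwrite("pics/w4.png",im); cv2.imwrite("pics/s4.png",cv2.resize(im2[190:320,240:440],None,fx=4,fy=4,interpolation=cv2.INTER_CUBIC))
E
```

```text
t 6.525 jig now [-38.3  41.5  15.7] tool delta [48.3  0.2  0.8] yaw -15.6 F jig [-1.8 -0.9  4.6] 0.8143203942943485
```

View pics/w4.png

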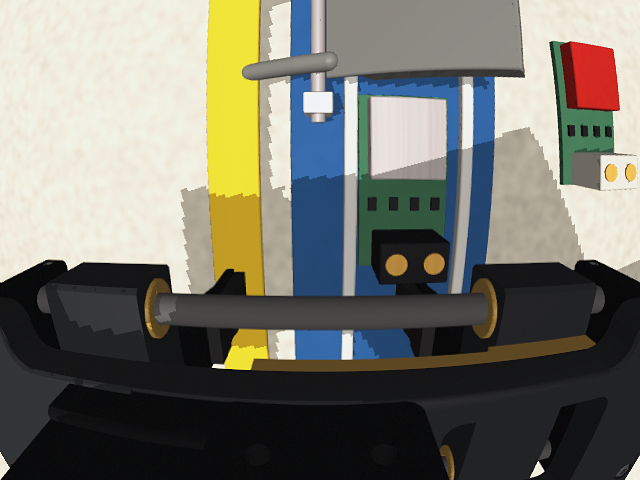

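View pics/s4.png

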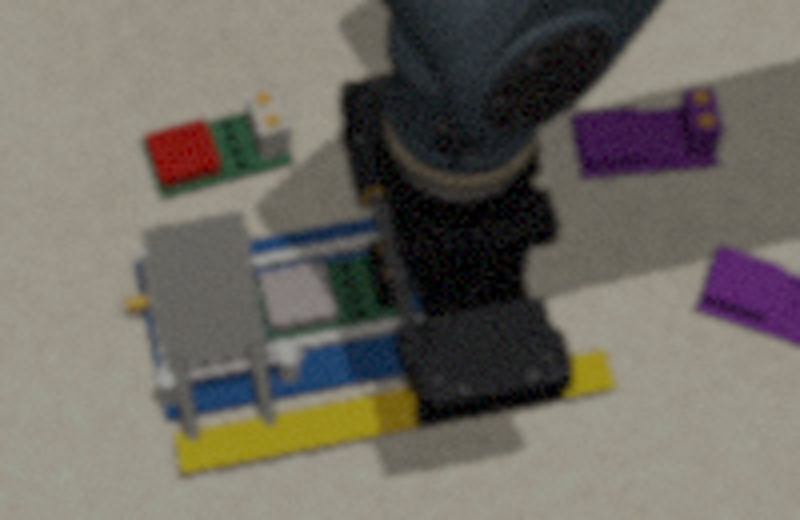

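The module moves with the finger and the flap is held open (tip at z = 15.7 mm). I'll continue the push.

servo_tool --increments '[[0.18,[6,0,0.5],0],[0.18,[6,0,0],0],[0.18,[6,0,0],0],[0.18,[6,0,0],0],[0.18,[0,0,0],0]]'

```text
time_s: 7.25
position: [0.5373, 0.108, 0.0149]
tcp_rot: [[0.963, -0.269, -0.001], [-0.269, -0.963, 0.0], [-0.001, 0.0, -1.0]]
force: [-3.1, -0.1, 4.7]
opening: 0.819
```

servo_tool --increments '[[0.18,[5,0,0],0],[0.18,[5,0,0],0],[0.18,[5,0,0],0],[0.18,[3,0,0],0],[0.18,[0,0,0],0]]'

```text
time_s: 7.88
position: [0.5556, 0.1031, 0.015]
tcp_rot: [[0.963, -0.269, 0.001], [-0.269, -0.963, -0.0], [0.001, -0.0, -1.0]]
force: [-3.0, 0.5, 4.0]
opening: 0.823
```

```bash
python3 d.py 10.5 41 15; python3 - <<'E'
from h import *; import cv2
im,d=bot.capture("wrist"); im2,_=bot.capture("scene")
cv2.imwrite("pics/w5.png",im); cv2.imwrite("pics/s5.png",cv2.resize(im2[190:320,240:440],None,fx=4,fy=4,interpolation=cv2.INTER_CUBIC))
E
```

```text
t 7.875 jig now [ 2.6 41.2 15. ] tool delta [ 7.9  0.2 -0. ] yaw -15.59 F jig [-3.  -0.3  4. ] 0.8228790454093259
```

View pics/w5.png

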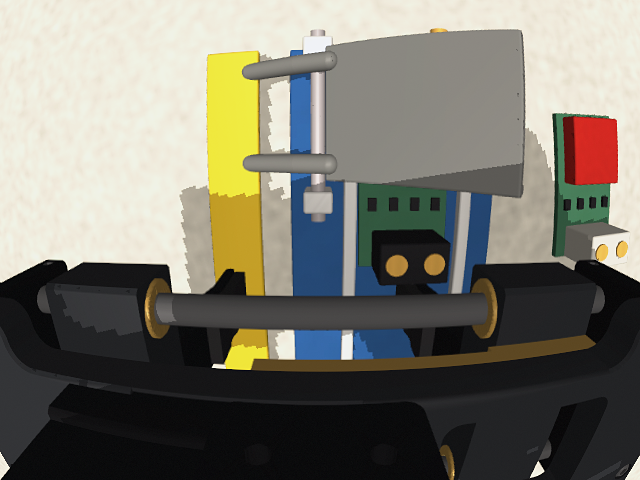

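View pics/s5.png

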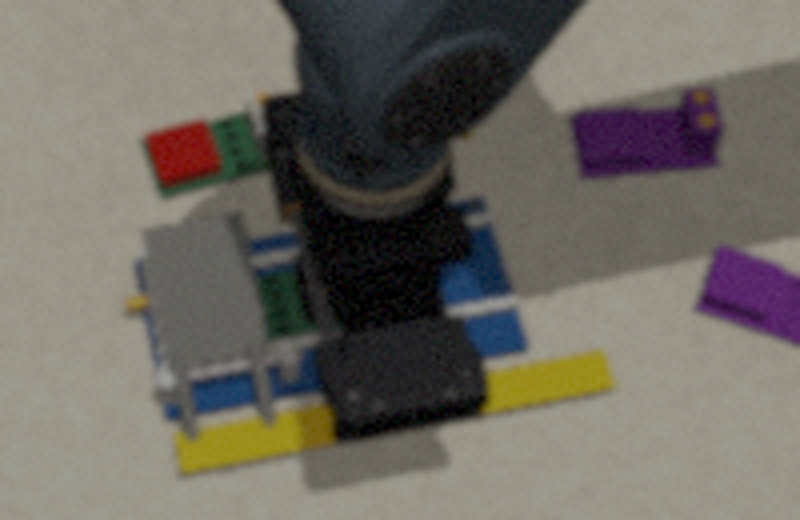

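servo_tool --increments '[[0.18,[2,0,0],0],[0.18,[2,0,0],0],[0.18,[2,0,0],0],[0.18,[0,0,0],0]]'

```text
time_s: 8.48
position: [0.56, 0.1016, 0.0149]
tcp_rot: [[0.963, -0.269, -0.002], [-0.269, -0.963, 0.0], [-0.002, 0.0, -1.0]]
force: [-3.5, 1.0, 4.8]
opening: 0.819
```

servo_tool --increments '[[0.18,[1,0,0],0],[0.18,[1,0,0],0],[0.18,[0,0,0],0]]'

```text
time_s: 8.85
position: [0.5619, 0.1011, 0.0149]
tcp_rot: [[0.963, -0.269, -0.002], [-0.269, -0.963, 0.0], [-0.002, 0.0, -1.0]]
force: [-4.5, 1.5, 4.5]
opening: 0.821
```

```bash
python3 d.py 10.5 41 15
```

```text
t 8.85 jig now [ 9.2 41.  14.9] tool delta [ 1.3 -0.  -0.1] yaw -15.58 F jig [-4.7  0.2  4.5] 0.8205321321222699
```

servo_tool --increments '[[0.18,[1,0,0],0],[0.18,[0,0,0],0],[0.18,[0,0,0],0]]'

```text
time_s: 9.22
position: [0.5619, 0.1011, 0.0149]
tcp_rot: [[0.963, -0.269, -0.003], [-0.269, -0.963, 0.0], [-0.003, 0.0, -1.0]]
force: [-6.2, 1.2, 6.0]
opening: 0.819
```

servo_tool --increments '[[0.18,[1,0,0],0],[0.18,[0,0,0],0],[0.18,[0,0,0],0]]'

```text
time_s: 9.6
position: [0.562, 0.101, 0.0148]
tcp_rot: [[0.963, -0.269, -0.005], [-0.269, -0.963, 0.001], [-0.005, 0.001, -1.0]]
force: [-6.5, 2.1, 7.2]
opening: 0.82
```

servo_tool --increments '[[0.18,[1,0,0],0],[0.18,[0,0,0],0],[0.18,[0,0,0],0]]'

```text
time_s: 9.98
position: [0.562, 0.101, 0.0148]
tcp_rot: [[0.963, -0.269, -0.007], [-0.269, -0.963, 0.001], [-0.007, 0.001, -1.0]]
force: [-7.6, 2.8, 9.0]
opening: 0.821
```

```bash
python3 d.py 10.5 41 15
```

```text
t 9.975 jig now [ 9.3 41.  14.8] tool delta [ 1.2 -0.1 -0.2] yaw -15.63 F jig [-8.1  0.7  9. ] 0.8213293299392208
```

servo_tool --increments '[[0.18,[2,0,0],0],[0.18,[2,0,0],0],[0.18,[0,0,0],0],[0.18,[0,0,0],0]]'

```text
time_s: 10.48
position: [0.5621, 0.1009, 0.0146]
tcp_rot: [[0.963, -0.271, -0.015], [-0.271, -0.963, 0.002], [-0.015, 0.002, -1.0]]
force: [-12.7, 4.8, 12.3]
opening: 0.822
```

```bash
python3 d.py 10.5 41 15; python3 - <<'E'
from h import *; import cv2
s=bot.read_state(); im,d=bot.capture("wrist"); cv2.imwrite("pics/w6.png",cv2.resize(im[150:330,200:480],None,fx=2.8,fy=2.8))
S=dict(p=s["position"],R=s["tcp_rot"]); p=[.5422,.0640,np.radians(-15.3)]
for m in(56,58,60): print(m,fe(jw(p,np.array([(m-40,15,36),(m-40,-15,36),(m-22,15,36),(m-22,-15,36)])/1e3),S).round(1).tolist())
E
```

```text
t 10.475 jig now [ 9.5 40.8 14.6] tool delta [ 1.  -0.2 -0.4] yaw -15.72 F jig [-13.5   1.2  12.3] 0.821854075070448
56 [[381.0, 294.3], [449.6, 292.0], [383.0, 252.7], [454.0, 251.6]]
58 [[381.2, 289.9], [450.1, 287.6], [383.2, 247.8], [454.4, 246.9]]
60 [[381.5, 285.4], [450.6, 283.3], [383.4, 242.9], [454.8, 242.2]]
```

View pics/w6.png

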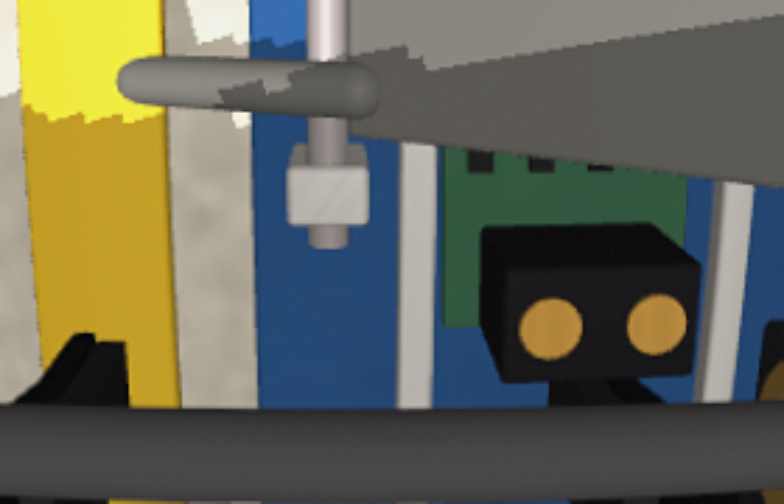

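Home: the block's top rear edge is at row 286, against a predicted 285 for x = 60. The force rose to 13.5 N with almost no motion. Now I back off and then rise.

servo_tool --increments '[[0.18,[-5,0,0],0],[0.18,[-5,0,0],0],[0.18,[-6,0,0],0],[0.18,[0,0,0],0],[0.18,[0,0,-5],0]]'

```text
time_s: 11.15
position: [0.5549, 0.1036, 0.02]
tcp_rot: [[0.963, -0.269, 0.001], [-0.269, -0.963, 0.0], [0.001, -0.001, -1.0]]
force: [3.0, 1.1, 3.8]
opening: 0.818
```

servo_tool --increments '[[0.18,[0,0,-7],0],[0.18,[0,0,-7],0],[0.18,[0,0,-8],0],[0.18,[0,0,-12],0],[0.18,[0,0,-25],0]]'

```text
time_s: 11.78
position: [0.552, 0.1038, 0.0786]
tcp_rot: [[0.963, -0.269, -0.005], [-0.269, -0.963, 0.001], [-0.005, 0.001, -1.0]]
force: [0.0, -0.3, 1.4]
opening: 0.82
```

servo_tool --increments '[[0.18,[-20,0,-30],0],[0.18,[-20,0,-30],0],[0.18,[-20,0,-30],0],[0.18,[-20,0,-30],0],[0.18,[0,0,0],0]]'

```text
time_s: 12.4
position: [0.4761, 0.1258, 0.201]
tcp_rot: [[0.964, -0.267, 0.003], [-0.267, -0.964, 0.001], [0.002, -0.001, -1.0]]
force: [0.9, 0.4, 0.2]
opening: 0.824
```

```bash
python3 d.py 10.5 41 15; python3 - <<'E'
from h import *; import cv2
s=bot.read_state(); im,d=bot.capture("wrist"); im2,_=bot.capture("scene"); cv2.imwrite("pics/s7.png",cv2.resize(im2[190:320,240:440],None,fx=4,fy=4,interpolation=cv2.INTER_CUBIC))
S=dict(p=s["position"],R=s["tcp_rot"]); p=[.5422,.0640,np.radians(-15.3)]
for m in(56,58,60): print(m,fe(jw(p,np.array([(m-40,15,36),(m-40,-15,36),(m-22,15,36),(m-22,-15,36)])/1e3),S).round(1).tolist())
q=fe(jw(p,np.array([(55,-38,28),(55,36,28),(110,-38,28),(110,36,28),(-122,89,45),(113,89,45)])/1e3),S)
print(q.round(0).tolist())
for x,y in q: cv2.circle(im,(int(x),int(y)),2,(0,0,255),-1)
cv2.imwrite("pics/w7.png",im)
E
```

```text
t 12.4 jig now [-80.   42.1 201. ] tool delta [ 90.1   1.  186.2] yaw -15.51 F jig [0.7 0.6 0.2] 0.8237767784741221
56 [[350.4, 112.2], [384.4, 113.0], [350.3, 92.1], [384.4, 93.1]]
58 [[350.4, 110.0], [384.4, 110.8], [350.3, 89.9], [384.3, 90.9]]
60 [[350.4, 107.7], [384.4, 108.6], [350.3, 87.7], [384.3, 88.7]]
[[408.0, 73.0], [326.0, 71.0], [406.0, 18.0], [325.0, 14.0], [268.0, 268.0], [265.0, 7.0]]
```

View pics/w7.png

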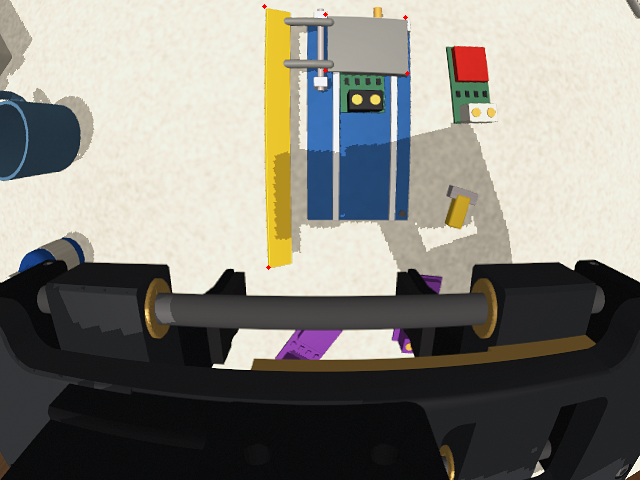

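View pics/s7.png

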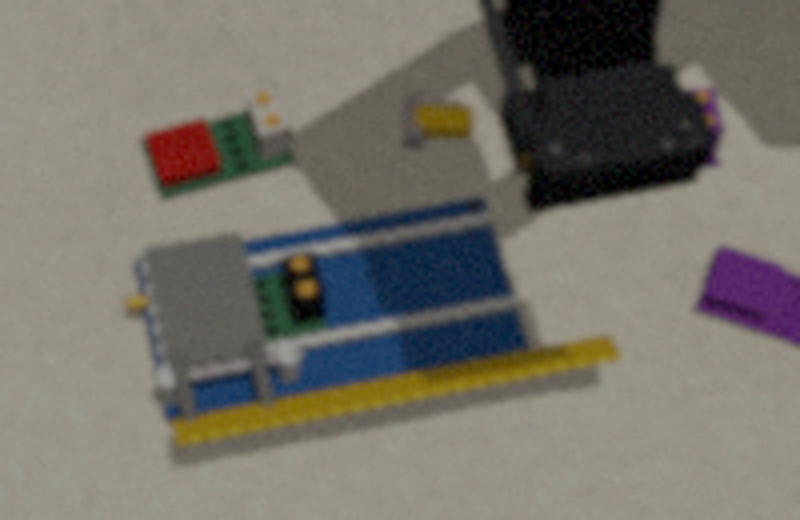

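servo_tool --increments '[[0.18,[0,0,0],0],[0.18,[0,0,0],0]]'

```text
time_s: 12.75
position: [0.4769, 0.1247, 0.1979]
tcp_rot: [[0.963, -0.269, -0.002], [-0.269, -0.963, -0.0], [-0.002, 0.001, -1.0]]
force: [-0.2, -0.2, -0.2]
opening: 0.817
```

```bash
python3 - <<'E'
from h import *; import cv2
s=bot.read_state(); im,d=bot.capture("wrist")
S=dict(p=s["position"],R=s["tcp_rot"]); p=[.5422,.0640,np.radians(-15.3)]
o=np.array([250,0]);big=cv2.resize(im[0:140,250:450],None,fx=4,fy=4,interpolation=cv2.INTER_CUBIC)
for P,c in(([(20,15,36),(20,-15,36),(38,15,36),(38,-15,36)],(0,255,0)),([(55,-38,28),(55,36,28),(110,-38,28),(41,42,28),(115,-45,6),(113,89,45)],(0,0,255))):
    for q in (fe(jw(p,np.array(P)/1e3),S)-o+.5)*4: cv2.circle(big,tuple(int(v) for v in q),3,c,-1)
cv2.imwrite("pics/w8.png",big)
E
```

```text
(no output)
```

View pics/w8.png

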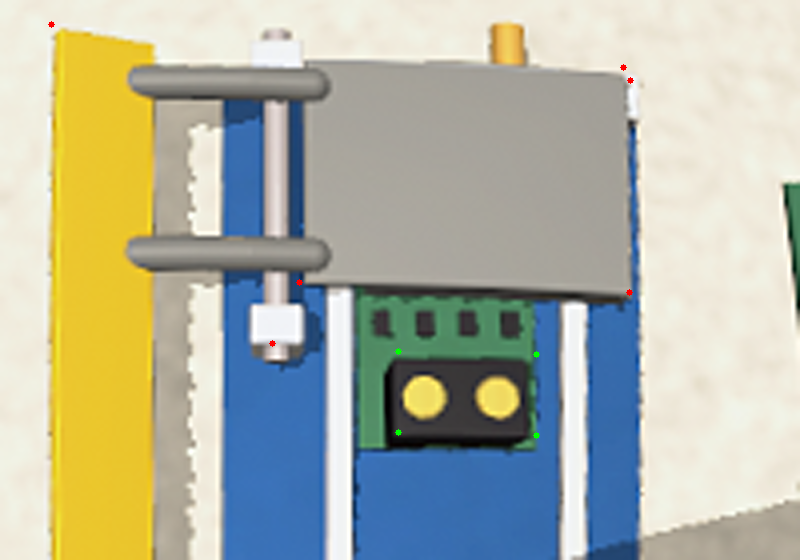

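The flap and block outlines match the shut and home prediction to about 1 mm. The robot is clear.

```bash
python3 -c "
from rig import bot
print(bot.hand_in())"
```

```text
the job is handed in; nothing more can be done
None
```

The module is home against the end stop and the flap is shut over its silver can. I handed the job in at about 12.8 s; no verdict is reported.

**What I did:** One fingertip pressed the yellow bar down to z ≈ 15 mm, which holds the flap at about 0.6 rad. The other fingertip pushed the black block forward about 80 mm along the channel. I then backed the finger off the block, let the bar rise and lifted clear.

**Checks on the module:**
- **Stop contact:** the finger stopped within 1 mm of the computed home position. The push force then rose from about 5 N to 13.5 N with almost no further motion.
- **Picture while still pushing:** the block's rear edge was at row 286, against 285 predicted for home.

**Checks after letting go:**
- **Flap:** its corners match the fully shut prediction to about 1–2 pixels.
- **Module:** the block sits about 1 pixel (roughly 1 mm) nearer the robot than predicted. The flap corners shift almost as much in the same picture, so I put this down to calibration. The gap between flap and block still disagrees by about 0.6 mm, which is within measuring error.
- **Rest of the bench:** the spare module, the adapter and the purple look-alikes that were in view appeared unmoved; I did not measure them.

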